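# Go pin in the hammer eyes

### The job

One of the two bare hammer heads on the bench was punched with too small an eye. Test with the green-handled go pin: push it fully home into the eye it passes through, so that its brass flange sits on the head, and let go, leaving pin and head there. Then lay the other head flat in the red rework tray - set it down, do not drop it.

Things in the scene. Friction and masses are not known exactly. Their poses are not given: they have to be found in the camera images.
- gauge: Go pin, upright in a wooden block (70 x 70 x 40 mm, hole 26), flange on the block's top; 180 g. Origin at the pin's tip, z up. From the tip up: steel nose 8 to 20 mm dia. over 14 mm, 20 mm pin to 32, brass flange 42 dia. 32 to 40, round green handle 26 dia. 40 to 106. Grip the handle from above about 85 mm over the tip. Home in an eye: flange on the head, tip 4 mm above the bench.
- head_wide: Bare hammer head, bright middle, dark ends, loose, flat on the bench (z = 0), with the WIDE eye: an upright round through hole, 26 mm, which the pin passes. 0.6 kg. Origin mid-underside, on the eye's axis; z up, x along the head to the peen. Middle block 46 x 46 mm, 36 mm high, eye in its centre; round face (31 mm dia.) reaches x = -50 mm, wedge peen (34 mm wide) x = +52 mm.
- head_tight: Bare hammer head like head_wide, with the same outside sizes, origin and axes, but the eye is only 14 mm: the pin's nose stops after 7 mm and its flange stays 25 mm proud. 0.7 kg, loose, flat on the bench. Grip it from above across the 46 mm middle block (along its y).
- tray: Red steel rework tray, open on top, fixed, 210 (x) x 180 (y) mm outside, 35 mm high, walls and floor 5 mm thick. Origin at the centre of its underside, so its inner floor is at z = 5 mm; x and y along its sides.
Things that resemble listed ones, but are neither listed nor needed, are in the scene too. What is shaped like the head_tight but blue or purple is not meant.

How it is judged (in metres and radians):
On the way, in this order (a step that is already met when the one before it is completed fails the run):
1. the go pin is fully home in the wide eye (horizontal distance between gauge and head_wide below 0.008 m and z of gauge in the frame of head_wide below 0.01 m and angle between gauge's own z axis and vertical below 0.17 rad), for 0.2 s.
2. the tight head lies flat in the red tray (x of head_tight in the frame of tray between -0.09 and 0.09 m and y of head_tight in the frame of tray between -0.075 and 0.075 m and z of head_tight in the frame of tray below 0.015 m and angle between head_tight's own z axis and vertical below 0.2 rad), for 0.2 s.
At the end, for the whole second after the job is handed in: The go pin stands in the wide eye, within 8 mm of its axis, within 10 degrees of upright and its flange within about 6 mm of the head's top; that head lies flat within 50 mm of where it started; the tight head lies flat (within 11 degrees) on the floor of the red tray, inside its walls; all at rest (all of step 1 and all of step 2 and distance of head_wide from where it was at the start of the episode below 0.05 m and angle between head_wide's own z axis and vertical below 0.17 rad and linear speed of each of gauge, head_tight below 0.03 m/s); the robot touches nothing.
It fails at once if the tight head is dropped into the tray (from more than about 4 cm) (linear speed of head_tight above 0.85 m/s and horizontal distance between head_tight and tray below 0.12 m and height (world z) of head_tight below 0.05 m).
It also fails if it takes over 50 s, if anything falls off the work surface, if the arm or the gripper's body presses on something with over 40 N, if the wrist force passes 120 N, or if a joint passes its speed limit or range.

### The arm

A 6-joint arm with a two-finger parallel gripper is mounted at the origin on the work surface. World frame = base frame: x ahead of the robot, y to its left, z up, the work surface at z = 0. Lengths are in m, angles in degrees, forces in N, time in s.
With the tool pointing down it reaches from about 0.325 to 0.9 m from the base axis. Payload 3.5 kg.
Tool frame: the origin (TCP) lies between the finger pads; the fingertips stand ctrl.finger_overhang ahead of it and the grasp point (between the pads) lies 2 mm behind it (ctrl.finger_overhang is the distance from the TCP to the fingertips, in m); x points along the fingers, y is the direction in which the jaws open and shut, and the axes are right-handed (so a half turn about x gives the same grasp; the last joint's range is limited). The gripper opens to 85 mm and grips with 20 to 120 N. Pads are 22 mm wide; open, the fingers measure 114 mm over their backs; the gripper's body (76 mm by 85 mm) begins 54 mm behind the grasp point. The pads swing forward as they close: fully open they stand 13 mm farther back than shut.
Start: joints at [58.304, 15.837, -1.513, 72.651, 0, 84.076], TCP at [0.272, 0.563, 0.248] pointing down, gripper open.
Joint ranges: [-178.77, 178.77], [-48.84, 107.48], [-61.69, 71.31], [-111.58, 123.2], [-90, 87.43], [-180, 180]. Speed limits (degrees/s): [147.25, 147.25, 180, 180, 180, 180].

### API

Orientations are given as a 3x3 rotation matrix whose columns are the frame's x, y, z axes.
In Python, from plant import ctrl gives the robot as it stands. The module is installed in compiled form; this text tells all that it offers.
- The arm moves only by the tool step_arm, never from a script. Its argument "increments" is a list of rows, each a list of 6 numbers: the shift along the tool's x, y, z in m, then the turn, a rotation vector about the tool's x, y, z in degrees. A call has 1 to 5 rows; each row shifts and turns the commanded pose from where the row before left it, along the tool's axes as they then stand; what a row does not reach is not made up. A row lasts 1/12 s, in which the tool goes at most 41.7 mm and 7.16 degrees, less where a joint would pass 70% of its speed; a pose out of reach is approached as far as the arm can. A call with a gripper value outside its range is refused whole. "grip" is the finger opening in m, from 0 to 0.0854, set as the call begins (left out, the last holds). The fingers move at their own pace and stop on an object; "squeeze" is the grip in N (left out, the last holds). Time passes only in rows, so rows that do not move let the fingers close. It gives the time, the measured TCP pose, the force and the opening at its end, in the units of the state.
- ctrl.sense(): the state, without advancing time (a new reading comes with each control period).
- ctrl.read_camera(name): name is "side" or "top" or "wrist"; returns (picture, depth): 420x560x3 uint8, red, green, blue; 420x560 float32, m along the optical axis (not along the pixel's ray), 0 where there is no reading.
- ctrl.camera_info(name): a dict with "fov_y" (degrees; the focal length in pixels is half the picture's height over the tangent of half this angle, whatever the lens; pixels are square), "cx", "cy" (the principal point, pixels), "k1" (the pictures are not rectified: a ray, as slopes to the right and down, at radius r is drawn at 1 + k1 r^2 times it, then the intrinsics apply), "rvec" (rotation vector, rad) and "tvec" (3), from world to camera coordinates, as OpenCV has them. Camera axes: x right, y down, z forward; pixel columns grow to the right and rows downward; lengths in m; the calibration is good to about 2 mm. A picture is of the moment at which its call begins: read the wrist's pose just before it. camera_info takes no time and is no camera call; for the wrist camera it gives the pose at the moment of the call.
- ctrl.finish_job(): hands the job in, once; it reports no verdict.
Trained networks look in the newest picture that a camera, given by its name, has taken for a name from the list of things; names that differ only in an ending like _2 or _b are one class to them, and where a whole thing is asked for, a point or a joint stands for the part that bears it (a point fixed in the world has none). Each returns a list of dicts, best first, with "score" (0 to 1); they miss things now and then, are a little off and sometimes report something else, mostly with a low value. They report only what shows in the picture. A call takes as long as a camera call. They do not tell look-alikes from the thing itself.
- ctrl.outline_of(label, camera): "region" (420x560 bool, what is visible of it) and "location" ([column, row] in pixels, amid what is visible of it).
- ctrl.place_of(label, camera): "location" ([column, row] in pixels: a listed point, or the origin of a listed thing).
The state is a dict: "t": time; "q": joint angles; "joint_vel": joint speeds; "effort": joint torques, N m; "tcp_pos": TCP position; "tcp_rot": TCP orientation; "wrist_force": force on the tool from outside, world axes, zero at the start; "ft_torque": the same for the moment, N m; "opening": finger opening in m.
Only numpy, scipy, OpenCV 4.12 (cv2) and the standard library are available. Lean on these libraries where they do the work, as an engineer would, in place of code of your own. Each camera call takes 0.05 s, during which the arm holds its last target.

## Working session

There is one attempt and no reset: what is moved stays moved. The work goes in short steps, Python scripts to look and compute and a tool call to move; the robot and the scene stay as the last step left them, time stands still between calls to the robot, and variables do not carry over. Pictures are saved under pics/ and viewed, and the job is handed in when it is done.

Besides the shell and the picture viewer there is one more tool, called after "Emit:" by a JSON object that holds its "op" and its "data". step_arm: Moves the arm, as the interface text tells. Its arguments: {"type":"object","properties":{"increments":{"type":"array","items":{"type":"array","items":{"type":"number"}}},"grip":{"type":"number"},"squeeze":{"type":"number"}},"required":["increments"]}

```bash
mkdir -p pics; ls; cat > h.py <<'E'
import numpy as np, cv2
from plant import ctrl
def cam(n):
    i=ctrl.camera_info(n); f=210/np.tan(np.radians(i['fov_y'])/2)
    R=cv2.Rodrigues(np.array(i['rvec'],float))[0]; t=np.array(i['tvec'],float).ravel()
    return i,f,R,t
def ray(n,px,c=None):
    i,f,R,t=c or cam(n)
    K=np.array([[f,0,i['cx']],[0,f,i['cy']],[0,0,1.]])
    p=cv2.undistortPoints(np.array([[px]],float),K,np.array([i['k1'],0,0,0.]))[0,0] if 0 else None
    d=(np.array(px,float)-[i['cx'],i['cy']])/f
    u=d.copy()
    for _ in range(30): u=d/(1+i['k1']*(u@u))
    return -R.T@t, R.T@np.array([u[0],u[1],1.])
def at_z(n,px,z,c=None):
    o,d=ray(n,px,c); return o+d*(z-o[2])/d[2]
def cloud(n,depth,c=None):
    i,f,R,t=c or cam(n)
    v,u=np.mgrid[:420,:560]; d=np.stack([(u-i['cx'])/f,(v-i['cy'])/f],-1); w=d.copy()
    for _ in range(20): w=d/(1+i['k1']*(w**2).sum(-1,keepdims=True))
    P=np.concatenate([w,np.ones(w.shape[:2]+(1,))],-1)*depth[...,None]
    return (P-t)@R
def proj(n,p,c=None):
    i,f,R,t=c or cam(n); q=R@np.array(p,float)+t; u=q[:2]/q[2]; u=u*(1+i['k1']*(u@u)); return u*f+[i['cx'],i['cy']]
E
python3 - <<'E'
from h import *
print(ctrl.finger_overhang, ctrl.sense())
for n in ['top','side']:
    p,d=ctrl.read_camera(n); cv2.imwrite(f'pics/{n}0.png',p[...,::-1]); np.savez(f'{n}0.npz',p=p,d=d)
    print(n,ctrl.camera_info(n)); c=cam(n); C=cloud(n,d,c)
    for l in ['gauge','head_wide','head_tight','tray']:
        for o in ctrl.place_of(l,n): print(l,'place',round(o['score'],2),np.round(o['location']),np.round(at_z(n,o['location'],0,c),3))
        for o in ctrl.outline_of(l,n):
            m=o['region']&(d>0); print(l,'outl',round(o['score'],2),np.round(o['location']),m.sum(),np.round(np.median(C[m],0),3))
print(ctrl.sense()['t'])
E
```

```text
pics
0.017 {'t': 0.0, 'q': array([ 5.83059229e+01,  1.58789924e+01, -1.59816338e+00,  7.26509443e+01,
       -1.51795219e-04,  8.40751273e+01]), 'joint_vel': array([ 0.03128527, -0.14867389, -0.01393734,  0.01729906, -0.00478645,
       -0.02100391]), 'effort': array([ 5.92114284e-04, -4.45507300e+01,  2.95200616e+01,  1.63719821e-02,
       -1.18712633e-04, -2.95677637e-06]), 'tcp_pos': array([0.27133808, 0.56220142, 0.24714907]), 'tcp_rot': array([[-1.17238082e-03,  4.34745823e-01,  9.00552439e-01],
       [-1.90372796e-03,  9.00550455e-01, -4.34747344e-01],
       [-9.99997501e-01, -2.22409630e-03, -2.28150304e-04]]), 'wrist_force': array([-0.52928897,  0.2141716 ,  0.03314254]), 'ft_torque': array([ 0.01867087,  0.03253895, -0.01166531]), 'opening': 0.08550709128457369}
top {'fov_y': 52.660951592961084, 'cx': 278.1212442379862, 'cy': 209.7132376613403, 'k1': 0.04616702997366951, 'rvec': array([ 2.13066152, -2.14814161,  0.17503403]), 'tvec': array([0.01551091, 0.47782449, 1.04445433])}
gauge place 0.49 [161. 192.] [0.535 0.322 0.   ]
gauge outl 0.5 [155. 188.] 282 [0.525 0.316 0.
[... 910 characters left out ...]
289. 168.] [0.528 0.339 0.   ]
gauge outl 0.57 [291. 151.] 201 [0.527 0.312 0.072]
head_wide place 0.86 [322. 247.] [ 0.533 -0.091  0.   ]
head_wide outl 0.64 [323. 244.] 653 [ 0.53  -0.103  0.026]
head_tight place 0.97 [352. 215.] [0.656 0.03  0.   ]
head_tight place 0.83 [248. 177.] [0.38  0.306 0.   ]
head_tight place 0.63 [308. 208.] [0.537 0.089 0.   ]
head_tight place 0.63 [211. 167.] [0.263 0.401 0.   ]
head_tight outl 0.96 [307. 200.] 491 [0.524 0.091 0.026]
head_tight outl 0.92 [211. 164.] 382 [0.26  0.365 0.025]
head_tight outl 0.87 [351. 209.] 428 [0.653 0.018 0.029]
head_tight outl 0.77 [248. 173.] 302 [0.383 0.293 0.027]
tray outl 0.71 [330. 318.] 7196 [ 0.489 -0.337  0.005]
0.9
```

View pics/top0.png

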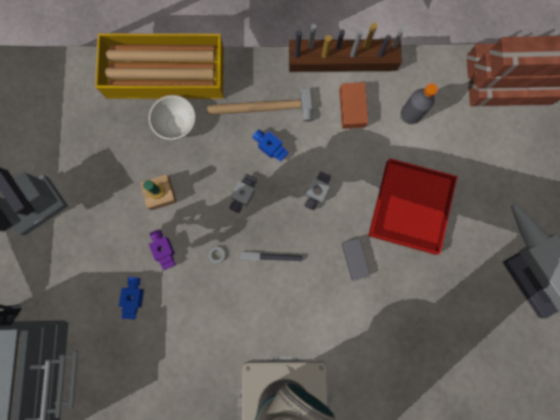

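View pics/side0.png

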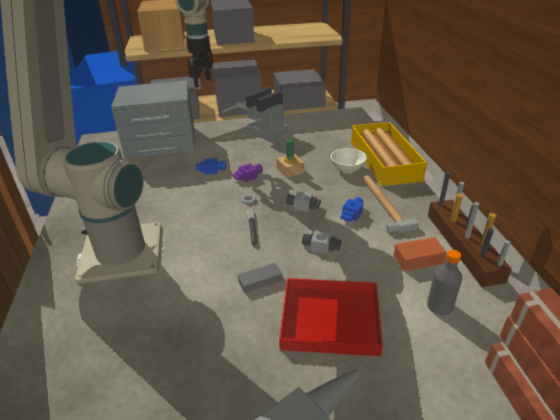

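```bash
python3 - <<'E'
from h import *
t=np.load('top0.npz')['p']; s=np.load('side0.npz')['p']
def crop(p,c,r=45): 
    x,y=c; return cv2.resize(p[y-r:y+r,x-r:x+r],(260,260),interpolation=cv2.INTER_CUBIC)
a=np.hstack([crop(t,c) for c in [(319,184),(242,190),(271,143)]]); b=np.hstack([crop(t,c) for c in [(157,195),(162,248),(134,296)]])
cv2.imwrite('pics/crops0.png',np.vstack([a,b])[...,::-1])
E
```

```text
(no output)
```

View pics/crops0.png

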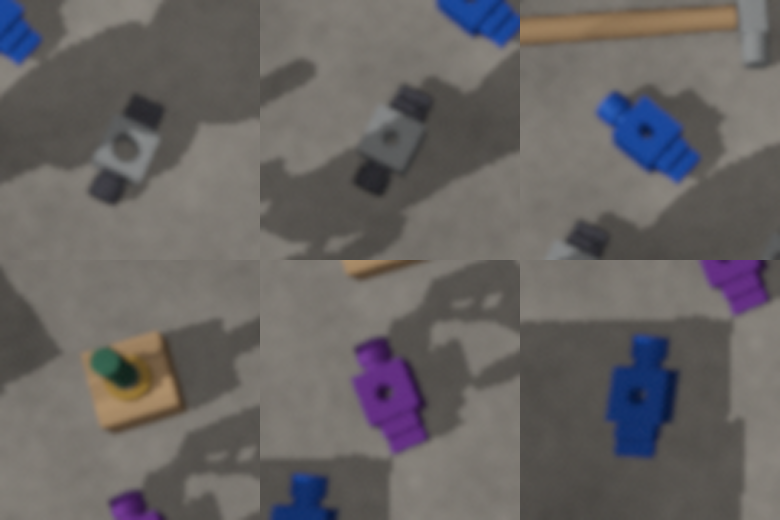

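Top view: the wide head (large eye) is at about (319,190) and the tight head (small eye) at (242,192). The gauge is in its block at (157,192), with its handle top at about (148,185). The tray is at (413,205). The blue and purple pieces are decoys.

```bash
cat >> h.py <<'E'
def plan(goal,yaw_y=None):
    """tool-frame shift to world goal, and turn about tool x to make jaw axis y at world angle yaw_y (deg, mod 180), vertical kept"""
    s=ctrl.sense(); R=np.array(s['tcp_rot']); p=np.array(s['tcp_pos'])
    print('t',s['t'],'p',p.round(4),'open',round(s['opening'],4),'F',np.round(s['wrist_force'],1),'q',np.round(s['q'],1))
    d=R.T@(np.array(goal)-p); print('tool shift mm',(d*1000).round(1))
    if yaw_y is None: yaw_y=np.degrees(np.arctan2(R[1,1],R[0,1]))
    for k in (0,180):
        a=np.radians(yaw_y+k); y=np.array([np.cos(a),np.sin(a),0]); x=np.array([0,0,-1.]); G=np.stack([x,y,np.cross(x,y)],1)
        print('turn',k,np.degrees(cv2.Rodrigues(R.T@G)[0].ravel()).round(2))
def snap(n,f):
    c=cam(n); p,d=ctrl.read_camera(n); cv2.imwrite(f'pics/{f}.png',p[...,::-1]); np.savez(f+'.npz',p=p,d=d); return p,d,c
E
python3 - <<'E'
from h import *
print(at_z('top',(148.3,185.3),.114),at_z('side',(290,140),.114))
# head axis from silhouettes via top depth
d=np.load('top0.npz')['d']; C=cloud('top',d)
for c in [(319,188),(242,192),(157,192)]:
    m=np.zeros_like(d,bool); m[c[1]-28:c[1]+28,c[0]-28:c[0]+28]=1; m&=(C[...,2]>.018)&(C[...,2]<.05)
    P=C[m]; ct,sz,a=cv2.minAreaRect(P[:,:2].astype(np.float32)); print(m.sum(),np.round(ct,4),np.round(sz,3),round(a,1),P[:,2].max())
t=(C[...,2]>.025)&(C[...,2]<.045); m=np.zeros_like(t); m[150:262,360:465]=1
print('tray',cv2.minAreaRect(C[t&m][:,:2].astype(np.float32)))
p,d,c=snap('wrist','w0'); o,_=ray('wrist',(280,210),c); print(o, c[0]['fov_y'], c[2][2])
plan([.525,.316,.26])
E
```

```text
[0.52705015 0.32047096 0.114     ] [0.5302788 0.3219195 0.114    ]
499 [ 0.5316 -0.0915] [0.046 0.102] 65.1 0.041140893392037664
575 [0.5259 0.1031] [0.046 0.102] 63.7 0.042941172248455964
641 [0.5294 0.3222] [0.072 0.07 ] 16.4 0.04993841123123972
tray ((0.4574512243270874, -0.31789350509643555), (0.1984712779521942, 0.2801085412502289), 74.08385467529297)
[0.20053881 0.59811659 0.37431027] 68.64863732122366 [ 0.2821584  -0.13685826 -0.94955592]
t 0.95 p [0.2718 0.5628 0.2483] open 0.0855 F [-0.1  0.1  0.9] q [58.3 15.8 -1.5 72.6 -0.  84.1]
tool shift mm [ -11.7 -112.2  335.4]
turn 0 [-0.  0. -0.]
turn 180 [ 1.8e+02 -1.0e-02 -0.0e+00]
```

View pics/w0.png

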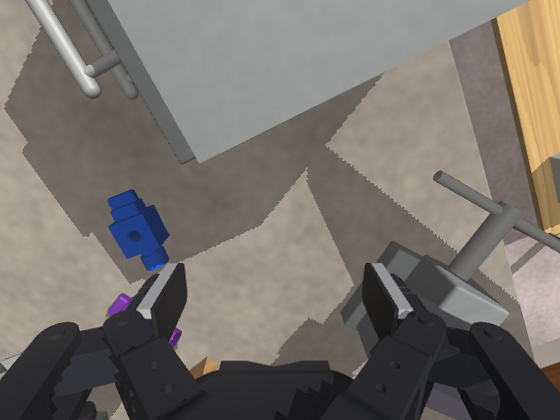

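Emit:
{"op": "step_arm", "data": {"increments": [[-0.0013, -0.0118, 0.0373, 0, 0, 0], [-0.0013, -0.0118, 0.0373, 0, 0, 0], [-0.0013, -0.0118, 0.0373, 0, 0, 0], [-0.0013, -0.0118, 0.0373, 0, 0, 0], [-0.0013, -0.0118, 0.0373, 0, 0, 0]], "grip": 0.06}}

```text
t: 1.37
tcp_pos: [0.415, 0.4274, 0.255]
tcp_rot: [[0.0, 0.434, 0.901], [0.0, 0.901, -0.434], [-1.0, 0.0, 0.0]]
wrist_force: [0.4, -0.4, 0.7]
opening: 0.0597
```

Emit:
{"op": "step_arm", "data": {"increments": [[-0.0013, -0.0118, 0.0373, 0, 0, 0], [-0.0013, -0.0118, 0.0373, 0, 0, 0], [-0.0013, -0.0118, 0.0373, 0, 0, 0], [-0.0013, -0.0118, 0.0373, 0, 0, 0], [0, 0, 0, 0, 0, 0]]}}

```text
t: 1.78
tcp_pos: [0.5331, 0.3169, 0.2603]
tcp_rot: [[0.004, 0.441, 0.898], [-0.002, 0.898, -0.441], [-1.0, 0.0, 0.004]]
wrist_force: [0.2, 0.7, 0.6]
opening: 0.0601
```

```bash
python3 - <<'E'
from h import *
p,d,c=snap('wrist','w1')
C=cloud('wrist',d,c); 
hsv=cv2.cvtColor(p,cv2.COLOR_RGB2HSV)
m=(C[...,2]>.105)&(C[...,2]<.12)&(hsv[...,0]>60)&(hsv[...,0]<95)&(hsv[...,1]>80)
P=C[m]; print(m.sum(), cv2.minEnclosingCircle(P[:,:2].astype(np.float32)) if m.sum() else 0, P.mean(0) if m.sum() else 0)
for l in ['gauge']:
    for o in ctrl.place_of(l,'wrist'): print(o['score'],o['location'],at_z('wrist',o['location'],.008,c))
plan([.528,.321,.26])
E
```

```text
560 ((0.530197262763977, 0.3228246569633484), 0.01260864082723856) [0.5293303  0.32314    0.11397463]
t 1.8833 p [0.5289 0.3201 0.2599] open 0.0598 F [-0.1  0.2 -0.2] q [25.2 14.8 -1.4 73.8  0.  51.1]
tool shift mm [-0.1  0.4 -1.2]
turn 0 [ 0.   -0.03 -0.01]
turn 180 [ 1.8e+02 -2.0e-02  4.0e-02]
```

View pics/w1.png

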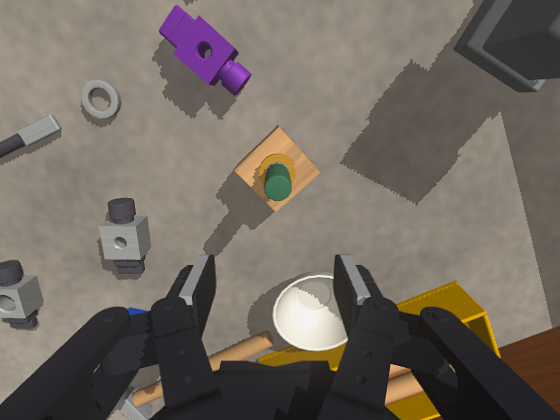

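Emit:
{"op": "step_arm", "data": {"increments": [[0.034, 0.0022, 0, 0, 0, 0], [0.034, 0, 0, 0, 0, 0], [0.034, 0, 0, 0, 0, 0], [0.034, 0, 0, 0, 0, 0], [0.033, 0, 0, 0, 0, 0]]}}

```text
t: 2.3
tcp_pos: [0.5272, 0.3245, 0.0896]
tcp_rot: [[-0.0, 0.433, 0.902], [0.0, 0.902, -0.433], [-1.0, 0.0, -0.0]]
wrist_force: [0.6, 0.0, -0.5]
opening: 0.0601
```

Emit:
{"op": "step_arm", "data": {"increments": [[0, 0, 0, 0, 0, 0]]}}

```text
t: 2.38
tcp_pos: [0.5219, 0.3218, 0.0837]
tcp_rot: [[-0.013, 0.433, 0.901], [-0.006, 0.901, -0.433], [-1.0, -0.011, -0.009]]
wrist_force: [-1.3, -0.9, -0.8]
opening: 0.0603
```

```bash
python3 - <<'E'
from h import *
p,d,c=snap('wrist','w2')
C=cloud('wrist',d,c); 
hsv=cv2.cvtColor(p,cv2.COLOR_RGB2HSV)
m=(C[...,2]>.105)&(C[...,2]<.12)&(hsv[...,0]>60)&(hsv[...,0]<95)&(hsv[...,1]>80)
P=C[m]; print(m.sum(), cv2.minEnclosingCircle(P[:,:2].astype(np.float32)) if m.sum() else 0, P.mean(0) if m.sum() else 0)
plan([.5297,.3222,.091])
E
```

```text
3360 ((0.5297214984893799, 0.32283318042755127), 0.01325063593685627) [0.52730339 0.32388555 0.11307085]
t 2.4333 p [0.524  0.3226 0.0871] open 0.0598 F [ 0.3 -0.1  1. ] q [ 25.6  22.4 -13.2  55.    0.   51.3]
tool shift mm [-3.9  2.1  5.3]
turn 0 [-0.   -0.37  0.43]
turn 180 [180.     0.67   0.58]
```

View pics/w2.png

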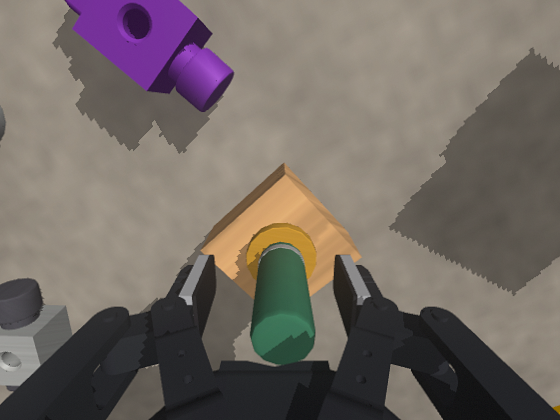

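The handle stands between the open fingers, and the arm is still settling.

Emit:
{"op": "step_arm", "data": {"increments": [[0, 0, 0, 0, 0, 0], [0, 0, 0, 0, 0, 0], [0, 0, 0, 0, 0, 0]]}}

```text
t: 2.68
tcp_pos: [0.5308, 0.3246, 0.0942]
tcp_rot: [[0.005, 0.434, 0.901], [0.002, 0.901, -0.434], [-1.0, 0.004, 0.003]]
wrist_force: [0.6, 0.1, 0.0]
opening: 0.0597
```

```bash
python3 - <<'E'
from h import *
plan([.5297,.3225,.091])
E
```

```text
t 2.6833 p [0.5308 0.3246 0.0942] open 0.0597 F [0.6 0.1 0. ] q [ 25.5  22.  -12.7  55.    0.   51.2]
tool shift mm [ 3.2 -2.4 -0.1]
turn 0 [-0.    0.2  -0.25]
turn 180 [180.    -0.39  -0.31]
```

Emit:
{"op": "step_arm", "data": {"increments": [[0, 0, 0, 0, 0, 0], [0, 0, 0, 0, 0, 0], [0, 0, 0, 0, 0, 0], [0, 0, 0, 0, 0, 0], [0, 0, 0, 0, 0, 0]], "grip": 0.015, "squeeze": 60}}

```text
t: 3.1
tcp_pos: [0.5295, 0.3233, 0.0923]
tcp_rot: [[0.002, 0.435, 0.9], [0.0, 0.9, -0.435], [-1.0, 0.001, 0.001]]
wrist_force: [-1.2, -0.8, 6.1]
opening: 0.0249
```

```bash
python3 - <<'E'
from h import *
plan([.5297,.3225,.25])
E
```

```text
t 3.1 p [0.5295 0.3233 0.0923] open 0.0249 F [-1.2 -0.8  6.1] q [ 25.4  22.1 -12.8  55.   -0.   51.2]
tool shift mm [-157.7   -0.5    0.7]
turn 0 [-0.    0.07 -0.06]
turn 180 [ 1.8e+02 -1.0e-01 -1.1e-01]
```

Emit:
{"op": "step_arm", "data": {"increments": [[-0.02, 0, 0, 0, 0, 0], [-0.04, 0, 0, 0, 0, 0], [-0.03, -0.016, 0.0107, 0, 0, 0], [-0.018, -0.031, 0.02, 0, 0, 0], [0, -0.031, 0.02, 0, 0, 0]]}}

```text
t: 3.52
tcp_pos: [0.5438, 0.2318, 0.2043]
tcp_rot: [[0.009, 0.432, 0.902], [0.003, 0.902, -0.432], [-1.0, 0.007, 0.007]]
wrist_force: [1.8, 0.6, -1.4]
opening: 0.0248
```

Emit:
{"op": "step_arm", "data": {"increments": [[0, -0.031, 0.02, 0, 0, 0], [0, -0.031, 0.02, 0, 0, 0], [0, -0.031, 0.02, 0, 0, 0], [0, -0.031, 0.02, 0, 0, 0], [0, -0.031, 0.02, 0, 0, 0]]}}

```text
t: 3.93
tcp_pos: [0.5626, 0.0462, 0.1984]
tcp_rot: [[-0.001, 0.435, 0.901], [0.0, 0.901, -0.435], [-1.0, -0.0, -0.001]]
wrist_force: [1.1, 0.1, -0.8]
opening: 0.0246
```

Emit:
{"op": "step_arm", "data": {"increments": [[0, -0.031, 0.02, 0, 0, 0], [0, -0.031, 0.02, 0, 0, 0], [0, -0.031, 0.02, 0, 0, 0], [0, -0.031, 0.02, 0, 0, 0], [0, -0.016, 0.012, 0, 0, 0]]}}

```text
t: 4.35
tcp_pos: [0.585, -0.122, 0.1984]
tcp_rot: [[-0.001, 0.438, 0.899], [-0.001, 0.899, -0.438], [-1.0, -0.001, 0.0]]
wrist_force: [0.6, -0.4, -2.3]
opening: 0.0246
```

Emit:
{"op": "step_arm", "data": {"increments": [[0, 0, 0, 0, 0, 0], [0, 0, 0, 0, 0, 0], [0, 0, 0, 0, 0, 0], [0, 0, 0, 0, 0, 0], [0, 0, 0, 0, 0, 0]]}}

```text
t: 4.77
tcp_pos: [0.5849, -0.1169, 0.1988]
tcp_rot: [[-0.001, 0.433, 0.901], [0.0, 0.901, -0.433], [-1.0, 0.0, -0.001]]
wrist_force: [-0.5, 0.4, -2.3]
opening: 0.0243
```

```bash
python3 - <<'E'
from h import *
plan([.532,-.092,.16])
p,d,c=snap('wrist','w3')
plan([.532,-.092,.16])
E
```

```text
t 4.7667 p [ 0.5849 -0.1169  0.1988] open 0.0243 F [-0.5  0.4 -2.3] q [-17.5  14.7  -9.1  66.2   0.    8.2]
tool shift mm [ 38.8  -0.5 -58.4]
turn 0 [ 0.   -0.04 -0.01]
turn 180 [ 1.8e+02 -1.0e-02  7.0e-02]
t 4.8167 p [ 0.585  -0.1169  0.1989] open 0.0247 F [ 1.3  0.  -1.3] q [-17.5  14.7  -9.1  66.2   0.    8.2]
tool shift mm [ 38.9  -0.5 -58.5]
turn 0 [ 0.   -0.03 -0.01]
turn 180 [ 1.8e+02 -1.0e-02  5.0e-02]
```

View pics/w3.png

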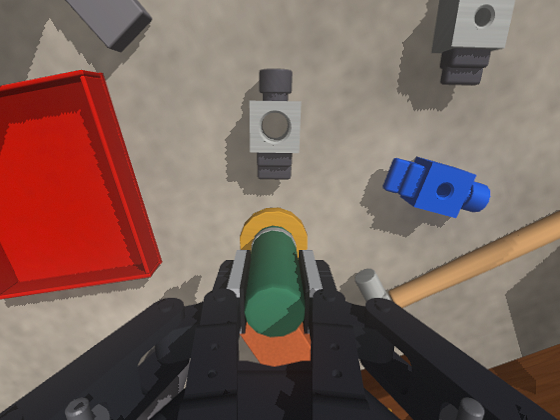

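The wide eye shows at (275,126), the held pin hangs at about (273,270), and the tight eye is at (484,15).

```bash
cp w3.npz w3b.npz; python3 - <<'E'
from h import *
z=np.load('w3.npz'); p,d=z['p'],z['d']; c=cam('wrist')
C=cloud('wrist',d,c)
g=cv2.cvtColor(p,cv2.COLOR_RGB2GRAY)
# top face mask of wide head
m=(abs(C[...,2]-.036)<.006); w=np.zeros_like(m); w[90:160,240:310]=1
P=C[m&w]; print('top z',np.median(P[:,2])); r=cv2.minAreaRect(P[:,:2].astype(np.float32)); print(r)
box=g[100:152,250:300]
# hole: dark or deep pixels within block
h=np.zeros_like(g); h[105:147,254:297]=((C[...,2]<.028)|(g<105))[105:147,254:297]*255
n,L,S,ct=cv2.connectedComponentsWithStats(h); print(S,ct)
k=1+S[1:,4].argmax(); cn=max(cv2.findContours((L==k).astype(np.uint8),0,1)[0],key=len); e=cv2.fitEllipse(cv2.convexHull(cn)); print(e,'eye',at_z('wrist',e[0],.036,c))
hsv=cv2.cvtColor(p,cv2.COLOR_RGB2HSV)
gm=(hsv[...,0]>60)&(hsv[...,0]<95)&(hsv[...,1]>80); gm[:215]=0; gm[340:]=0; gm[:,:230]=0; gm[:,320:]=0
Q=C[gm]; zt=np.percentile(Q[:,2],98); print('handle top z',zt); T=Q[Q[:,2]>zt-.004]; print(len(T),cv2.minEnclosingCircle(T[:,:2].astype(np.float32)))
fm=(hsv[...,0]>12)&(hsv[...,0]<28)&(hsv[...,1]>120); fm[:200]=0; fm[260:]=0; fm[:,:230]=0;fm[:,320:]=0
F=C[fm]; print('flange z',np.percentile(F[:,2],[10,50,90])); print(cv2.fitEllipse(np.argwhere(fm)[:,::-1].astype(np.float32))[0]); print('fl',cv2.minEnclosingCircle(F[:,:2].astype(np.float32)))
for l in ['head_wide','head_tight']:
    for o in ctrl.place_of(l,'wrist'): print(l,o['score'],o['location'],at_z('wrist',o['location'],0,c))
cv2.imwrite('pics/dbg.png',cv2.resize(h[90:160,240:310],None,fx=6,fy=6))
s=ctrl.sense();print(s['tcp_pos'])
E
```

```text
top z 0.03626199077190634
((0.5320084095001221, -0.08995785564184189), (0.04593733325600624, 0.06290200352668762), 63.15113067626953)
[[     0      0    560    420 234525]
 [   261    111     29     30    674]
 [   264    141      1      1      1]] [[279.51220979 209.74197634]
 [275.27448071 125.40356083]
 [264.         141.        ]]
((275.2171936035156, 125.27455139160156), (28.183481216430664, 30.373435974121094), 8.748193740844727) eye [ 0.53139842 -0.08940637  0.036     ]
handle top z 0.22196440522133346
2546 ((0.5553950071334839, -0.10143893957138062), 0.04612968489527702)
flange z [0.15321384 0.15491439 0.15579645]
(273.13446044921875, 240.3262176513672)
fl ((0.5772605538368225, -0.13448427617549896), 0.08259989321231842)
head_wide 0.95 [273.4, 125.8] [ 0.53326182 -0.09225933  0.        ]
head_tight 0.96 [459.8, 24.7] [0.52549815 0.10578269 0.        ]
head_tight 0.86 [425.8, 180.4] [0.65679924 0.03216624 0.        ]
[ 0.58515258 -0.11723458  0.19904543]
```

View pics/dbg.png

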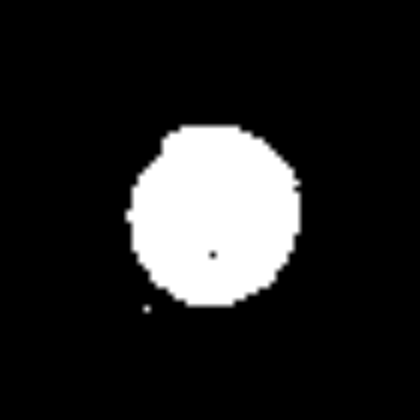

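```bash
python3 - <<'E'
from h import *
z=np.load('w3b.npz'); p,d=z['p'],z['d']; c=cam('wrist'); C=cloud('wrist',d,c)
hsv=cv2.cvtColor(p,cv2.COLOR_RGB2HSV); gm=(hsv[...,0]>60)&(hsv[...,0]<95)&(hsv[...,1]>80)
for lo,hi in [(.2185,.226),(.17,.215)]:
    m=gm&(C[...,2]>lo)&(C[...,2]<hi)&(np.hypot(C[...,0]-.585,C[...,1]+.117)<.03); Q=C[m][:,:2]; print(m.sum(),cv2.minEnclosingCircle(Q.astype(np.float32)),Q.mean(0))
m=gm&(np.hypot(C[...,0]-.585,C[...,1]+.117)<.03)
# cylinder fit: x=a+b z, r=13 by least squares
from scipy.optimize import least_squares
Q=C[m&(C[...,2]<.219)]; f=lambda v: np.hypot(Q[:,0]-v[0]-v[2]*(Q[:,2]-.2),Q[:,1]-v[1]-v[3]*(Q[:,2]-.2))-.013
s=least_squares(f,[.585,-.117,0,0],loss='soft_l1',f_scale=.0005); print(len(Q),s.x,np.abs(s.fun).mean())
fm=(abs(C[...,2]-.1555)<.004)&(np.hypot(C[...,0]-.585,C[...,1]+.117)<.035)&(hsv[...,0]<28)
F=C[fm]; g=lambda v: np.hypot(F[:,0]-v[0],F[:,1]-v[1])
r=cv2.minEnclosingCircle(F[:,:2].astype(np.float32)); print('flange',len(F),r)
E
```

```text
2489 ((0.586067259311676, -0.11669167876243591), 0.012745079584419727) [ 0.58497163 -0.11627152]
1745 ((0.5862585306167603, -0.11810436844825745), 0.014317706227302551) [ 0.57690547 -0.11169634]
2169 [ 0.58706495 -0.11730445  0.00730711  0.0079144 ] 0.00023825292020442817
flange 1430 ((0.5861567258834839, -0.11717205494642258), 0.020919842645525932)
```

Emit:
{"op": "step_arm", "data": {"increments": [[0, 0.0007, -0.02, 0, 0, 0], [0.01, 0, -0.0261, 0, 0, 0], [0.025, 0, -0.015, 0, 0, 0], [0.02, 0, 0, 0, 0, 0], [0.01, 0, 0, 0, 0, 0]]}}

```text
t: 5.33
tcp_pos: [0.5278, -0.0896, 0.1318]
tcp_rot: [[-0.004, 0.434, 0.901], [0.001, 0.901, -0.434], [-1.0, -0.001, -0.004]]
wrist_force: [-0.9, 0.2, -2.5]
opening: 0.0244
```

Emit:
{"op": "step_arm", "data": {"increments": [[0, 0, 0, 0, 0, 0], [0, 0, 0, 0, 0, 0], [0, 0, 0, 0, 0, 0], [0, 0, 0, 0, 0, 0]]}}

```text
t: 5.67
tcp_pos: [0.5323, -0.0916, 0.1356]
tcp_rot: [[0.003, 0.435, 0.9], [-0.001, 0.901, -0.435], [-1.0, 0.001, 0.003]]
wrist_force: [-0.8, -0.7, -2.0]
opening: 0.0252
```

```bash
python3 - <<'E'
from h import *
plan([.5306,-.0900,.087])
p,d,c=snap('wrist','w4'); snap('side','s4')
s=cv2.imread('pics/s4.png'); cv2.imwrite('pics/s4c.png',cv2.resize(s[170:290,250:400],None,fx=4,fy=4,interpolation=2))
plan([.5306,-.0900,.087])
E
```

```text
t 5.6667 p [ 0.5323 -0.0916  0.1356] open 0.0252 F [-0.8 -0.7 -2. ] q [-16.6  12.2 -20.7  57.    0.    9.2]
tool shift mm [48.6  0.7 -2.4]
turn 0 [-0.    0.19 -0.03]
turn 180 [ 1.8e+02 -5.0e-02 -2.9e-01]
t 5.7667 p [ 0.5319 -0.0915  0.1353] open 0.0247 F [ 0.4  0.2 -1.6] q [-16.6  12.2 -20.7  57.    0.    9.2]
tool shift mm [48.3  0.8 -1.9]
turn 0 [-0.    0.15 -0.03]
turn 180 [ 1.8e+02 -4.0e-02 -2.3e-01]
```

View pics/w4.png

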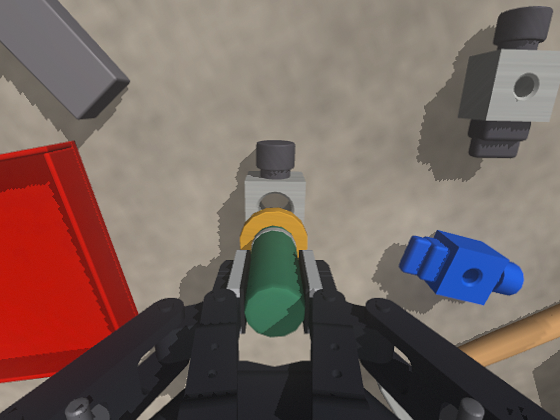

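View pics/s4c.png

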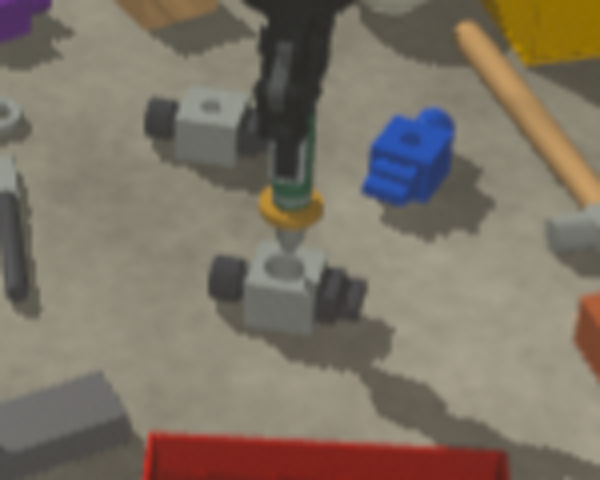

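The tip hangs just above the wide eye, which sits at about (285,262) in the side crop. I'll trim the position and go down.

Emit:
{"op": "step_arm", "data": {"increments": [[0.004, 0.0007, -0.0012, 0, 0, 0], [0.006, 0, 0, 0, 0, 0], [0.006, 0, 0, 0, 0, 0], [0.006, 0, 0, 0, 0, 0], [0.004, 0, 0, 0, 0, 0]]}}

```text
t: 6.18
tcp_pos: [0.5289, -0.0896, 0.1067]
tcp_rot: [[-0.002, 0.435, 0.901], [0.0, 0.901, -0.435], [-1.0, -0.0, -0.002]]
wrist_force: [-0.5, 0.1, -1.7]
opening: 0.0244
```

Emit:
{"op": "step_arm", "data": {"increments": [[0.004, 0, 0, 0, 0, 0], [0.004, 0, 0, 0, 0, 0], [0.004, 0, 0, 0, 0, 0], [0.002, 0, 0, 0, 0, 0], [0, 0, 0, 0, 0, 0]]}}

```text
t: 6.6
tcp_pos: [0.5293, -0.0897, 0.0934]
tcp_rot: [[-0.001, 0.435, 0.901], [0.0, 0.901, -0.435], [-1.0, -0.0, -0.001]]
wrist_force: [-0.7, -0.1, -2.2]
opening: 0.025
```

```bash
python3 - <<'E'
from h import *
plan([.5306,-.0900,.087])
snap('side','s5'); snap('wrist','w5')
s=cv2.imread('pics/s5.png'); cv2.imwrite('pics/s5c.png',cv2.resize(s[170:290,250:400],None,fx=4,fy=4,interpolation=2))
E
```

```text
t 6.6 p [ 0.5293 -0.0897  0.0934] open 0.025 F [-0.7 -0.1 -2.2] q [-16.5  14.6 -23.4  52.1  -0.    9.2]
tool shift mm [6.4 0.3 1.3]
turn 0 [-0.   -0.06  0.01]
turn 180 [1.8e+02 2.0e-02 9.0e-02]
```

View pics/s5c.png

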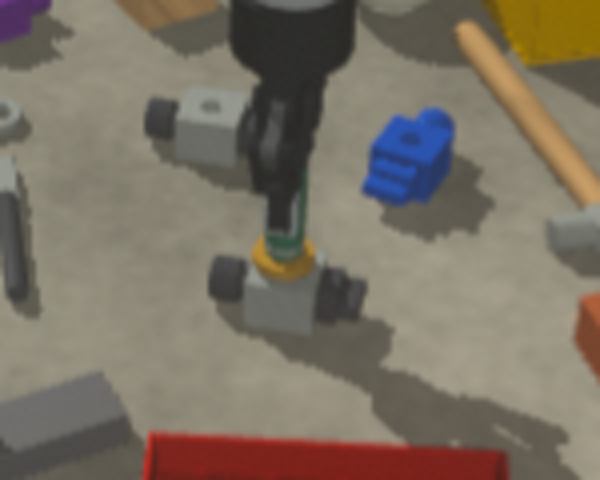

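The pin is well into the eye with no lateral force and about 6 mm left to go.

Emit:
{"op": "step_arm", "data": {"increments": [[0.002, 0, 0.001, 0, 0, 0], [0.002, 0, 0, 0, 0, 0], [0.002, 0, 0, 0, 0, 0], [0.001, 0, 0, 0, 0, 0], [0, 0, 0, 0, 0, 0]]}}

```text
t: 7.12
tcp_pos: [0.5311, -0.0905, 0.0883]
tcp_rot: [[0.001, 0.435, 0.901], [-0.0, 0.901, -0.435], [-1.0, 0.0, 0.001]]
wrist_force: [-3.9, 0.2, 5.9]
opening: 0.0244
```

Contact is felt (Fz is up by 8 N), so the flange is seated. Releasing.

Emit:
{"op": "step_arm", "data": {"increments": [[0, 0, 0, 0, 0, 0], [0, 0, 0, 0, 0, 0], [0, 0, 0, 0, 0, 0], [0, 0, 0, 0, 0, 0], [0, 0, 0, 0, 0, 0]], "grip": 0.06}}

```text
t: 7.53
tcp_pos: [0.5306, -0.0903, 0.0869]
tcp_rot: [[-0.0, 0.435, 0.901], [0.0, 0.901, -0.435], [-1.0, 0.0, -0.0]]
wrist_force: [0.1, 0.2, 0.0]
opening: 0.0601
```

Emit:
{"op": "step_arm", "data": {"increments": [[-0.01, 0, 0, 0, 0, 0], [-0.03, 0, 0, 0, 0, 0], [-0.035, 0, 0, 0, 0, 0], [-0.035, 0, 0, 0, 0, 0], [-0.02, 0, 0, 0, 0, 0]]}}

```text
t: 7.95
tcp_pos: [0.5324, -0.0908, 0.2218]
tcp_rot: [[0.006, 0.435, 0.901], [-0.002, 0.901, -0.435], [-1.0, 0.001, 0.006]]
wrist_force: [0.2, 0.0, 0.4]
opening: 0.0598
```

Emit:
{"op": "step_arm", "data": {"increments": [[0, 0, 0, 0, 0, 0], [0, 0, 0, 0, 0, 0], [0, 0, 0, 0, 0, 0], [0, 0, 0, 0, 0, 0]], "grip": 0.085}}

```text
t: 8.28
tcp_pos: [0.5294, -0.0899, 0.2155]
tcp_rot: [[-0.003, 0.435, 0.901], [0.001, 0.901, -0.435], [-1.0, -0.0, -0.003]]
wrist_force: [-0.7, -0.1, -0.4]
opening: 0.0848
```

```bash
python3 - <<'E'
from h import *
p,d,c=snap('wrist','w6'); plan([.525,.104,.22])
C=cloud('wrist',d,c); hsv=cv2.cvtColor(p,cv2.COLOR_RGB2HSV)
m=(hsv[...,0]>60)&(hsv[...,0]<95)&(hsv[...,1]>80)&(np.hypot(C[...,0]-.532,C[...,1]+.09)<.03)&(C[...,2]>.1)
print('handle top',m.sum(),np.percentile(C[m][:,2],[50,95]),cv2.minEnclosingCircle(C[m][:,:2].astype(np.float32)))
m=(hsv[...,0]<28)&(np.hypot(C[...,0]-.532,C[...,1]+.09)<.03)&(abs(C[...,2]-.044)<.008)&(hsv[...,1]>120)
print('flange',m.sum(),np.median(C[m][:,2]),cv2.minEnclosingCircle(C[m][:,:2].astype(np.float32)))
E
```

```text
t 8.3333 p [ 0.5294 -0.09    0.2153] open 0.0853 F [-0.5  0.3  0.4] q [-16.5   8.2 -15.1  66.9  -0.    9.2]
tool shift mm [ -4.5 172.8 -88.3]
turn 0 [-0.   -0.2   0.03]
turn 180 [1.8e+02 5.0e-02 3.1e-01]
handle top 769 [0.11015516 0.11135515] ((0.5321518778800964, -0.09029054641723633), 0.012717450968921185)
flange 568 0.04428968923853578 ((0.5316799879074097, -0.09084490686655045), 0.020675692707300186)
```

View pics/w6.png

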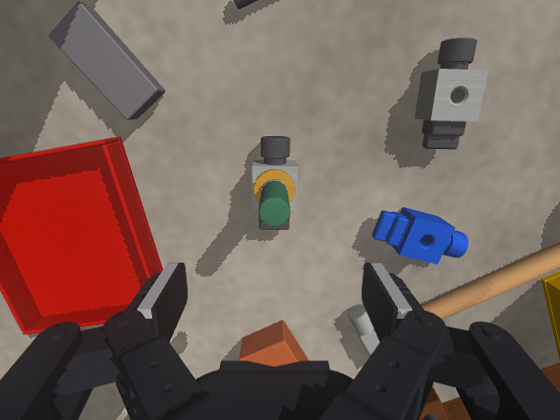

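The pin is home: flange top at z=0.044, handle top at 0.110, axis at (0.532,-0.090). The tight eye is at (458,95) in this picture. Moving near it to measure.

Emit:
{"op": "step_arm", "data": {"increments": [[0, 0.02, 0, 0, 0, 0], [0, 0.035, 0, 0, 0, 0], [0, 0.038, 0, 0, 0, 0], [0, 0.038, -0.005, 0, 0, 0], [0, 0.03, -0.01, 0, 0, 0]]}}

```text
t: 8.75
tcp_pos: [0.5878, 0.0631, 0.2154]
tcp_rot: [[-0.001, 0.435, 0.9], [0.0, 0.9, -0.435], [-1.0, -0.0, -0.001]]
wrist_force: [0.2, -0.6, 0.4]
opening: 0.0851
```

Emit:
{"op": "step_arm", "data": {"increments": [[0, 0.012, -0.012, 0, 0, 0], [0, 0, 0, 0, 0, 0], [0, 0, 0, 0, 0, 0], [0, 0, 0, 0, 0, 0], [0, 0, 0, 0, 0, 0]]}}

```text
t: 9.17
tcp_pos: [0.5813, 0.0762, 0.2164]
tcp_rot: [[-0.001, 0.436, 0.9], [-0.0, 0.9, -0.436], [-1.0, -0.001, -0.001]]
wrist_force: [0.5, -0.0, -0.5]
opening: 0.085
```

```bash
python3 - <<'E'
from h import *
p,d,c=snap('wrist','w7'); C=cloud('wrist',d,c); g=cv2.cvtColor(p,cv2.COLOR_RGB2GRAY)
near=(np.hypot(C[...,0]-.525,C[...,1]-.104)<.062)
m=near&(C[...,2]>.012)&(C[...,2]<.045); r=cv2.minAreaRect(C[m][:,:2].astype(np.float32)); print('all',r)
m=near&(abs(C[...,2]-.036)<.003)&(g>120); r2=cv2.minAreaRect(C[m][:,:2].astype(np.float32)); print('mid',m.sum(),r2)
for o in ctrl.place_of('head_tight','wrist'): print(o['score'],o['location'],at_z('wrist',o['location'],0,c))
plan([.525,.104,.05],64)
E
```

```text
all ((0.5274249315261841, 0.1045665368437767), (0.04608661308884621, 0.10228389501571655), 63.22520446777344)
mid 2131 ((0.5265949964523315, 0.10498534142971039), (0.04608661308884621, 0.04598382115364075), 63.22520446777344)
0.69 [274.3, 119.9] [0.52545868 0.103895   0.        ]
0.63 [268.4, 245.6] [0.65634843 0.03248832 0.        ]
t 9.2667 p [0.5815 0.0761 0.2168] open 0.0851 F [-0.1  0.2 -0.3] q [ 1.1 13.  -9.  68.  -0.  27. ]
tool shift mm [166.8   0.5 -63. ]
turn 0 [ 0.13 -0.01  0.02]
turn 180 [-1.7987e+02 -3.0000e-02 -2.0000e-02]
```

View pics/w7.png

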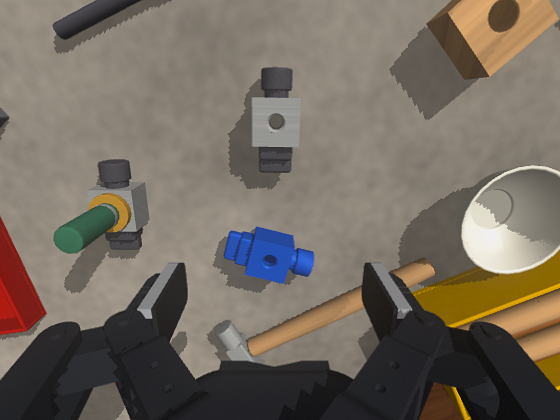

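The tight head's eye is at (277,121): centre (0.5266,0.1050), jaw direction 63.2°.

Emit:
{"op": "step_arm", "data": {"increments": [[0, 0.0021, -0.02, 0.9, 0, 0], [0.01, 0, -0.027, 0, 0, 0], [0.03, 0, -0.015, 0, 0, 0], [0.035, 0, 0, 0, 0, 0], [0.03, 0, 0, 0, 0, 0]]}}

```text
t: 9.68
tcp_pos: [0.5262, 0.1063, 0.1113]
tcp_rot: [[0.001, 0.449, 0.893], [0.0, 0.893, -0.449], [-1.0, 0.001, 0.001]]
wrist_force: [-0.1, -0.6, -0.0]
opening: 0.0848
```

Emit:
{"op": "step_arm", "data": {"increments": [[0.02, 0, 0, 0, 0, 0], [0.01, 0, 0, 0, 0, 0], [0, 0, 0, 0, 0, 0], [0, 0, 0, 0, 0, 0], [0, 0, 0, 0, 0, 0]]}}

```text
t: 10.1
tcp_pos: [0.5286, 0.1065, 0.0837]
tcp_rot: [[0.003, 0.449, 0.893], [0.0, 0.893, -0.449], [-1.0, 0.002, 0.003]]
wrist_force: [0.0, -0.2, -0.3]
opening: 0.0848
```

```bash
python3 - <<'E'
from h import *
p,d,c=snap('wrist','w8'); C=cloud('wrist',d,c); g=cv2.cvtColor(p,cv2.COLOR_RGB2GRAY)
plan([.5266,.105,.026],63.2)
m=(np.hypot(C[...,0]-.525,C[...,1]-.104)<.05)&(abs(C[...,2]-.036)<.003)&(g>120); print('mid',m.sum(),cv2.minAreaRect(C[m][:,:2].astype(np.float32)))
E
```

```text
t 10.15 p [0.5288 0.1066 0.0839] open 0.0849 F [-0.1  0.1  0.2] q [  4.5  15.3 -23.8  50.7  -0.   31.2]
tool shift mm [57.9 -2.5 -1.5]
turn 0 [ 0.11  0.18 -0.11]
turn 180 [-1.7989e+02  1.7000e-01  2.9000e-01]
mid 4700 ((0.5263963937759399, 0.10507695376873016), (0.04620467871427536, 0.04680173844099045), 63.57211685180664)
```

View pics/w8.png

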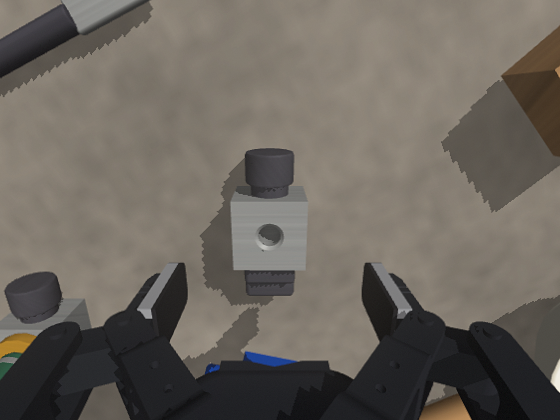

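The jaws straddle the block, with its eye at (270,236). Going down and gripping.

Emit:
{"op": "step_arm", "data": {"increments": [[0.012, -0.0025, -0.001, 0, 0, 0], [0.016, 0, 0, 0, 0, 0], [0.016, 0, 0, 0, 0, 0], [0.01, 0, 0, 0, 0, 0], [0.005, 0, 0, 0, 0, 0]]}}

```text
t: 10.57
tcp_pos: [0.525, 0.1049, 0.0228]
tcp_rot: [[0.0, 0.449, 0.894], [0.0, 0.894, -0.449], [-1.0, 0.0, 0.0]]
wrist_force: [0.4, 0.3, -0.1]
opening: 0.0848
```

Emit:
{"op": "step_arm", "data": {"increments": [[0, 0, 0, 0, 0, 0], [0, 0, 0, 0, 0, 0], [0, 0, 0, 0, 0, 0], [0, 0, 0, 0, 0, 0]]}}

```text
t: 10.9
tcp_pos: [0.5259, 0.105, 0.024]
tcp_rot: [[0.002, 0.449, 0.894], [0.0, 0.894, -0.449], [-1.0, 0.001, 0.002]]
wrist_force: [0.5, -0.0, -0.1]
opening: 0.0852
```

Emit:
{"op": "step_arm", "data": {"increments": [[0, 0, 0, 0, 0, 0], [0, 0, 0, 0, 0, 0], [0, 0, 0, 0, 0, 0], [0, 0, 0, 0, 0, 0], [0, 0, 0, 0, 0, 0]], "grip": 0.035, "squeeze": 90}}

```text
t: 11.32
tcp_pos: [0.5254, 0.1048, 0.0236]
tcp_rot: [[0.001, 0.449, 0.894], [-0.0, 0.894, -0.449], [-1.0, 0.0, 0.001]]
wrist_force: [0.2, 0.1, 4.8]
opening: 0.0445
```

Emit:
{"op": "step_arm", "data": {"increments": [[-0.004, 0, 0, 0, 0, 0], [-0.012, 0, 0, 0, 0, 0], [-0.012, 0, 0, 0, 0, 0], [-0.006, 0, 0, 0, 0, 0], [0, 0, 0, 0, 0, 0]]}}

```text
t: 11.73
tcp_pos: [0.5251, 0.105, 0.0575]
tcp_rot: [[0.001, 0.449, 0.894], [0.0, 0.894, -0.449], [-1.0, 0.001, 0.001]]
wrist_force: [1.6, 0.5, -6.3]
opening: 0.0448
```

```bash
python3 - <<'E'
from h import *
plan([.49,-.34,.15]); snap('side','s9'); snap('wrist','w9')
s=cv2.imread('pics/s9.png'); cv2.imwrite('pics/s9c.png',cv2.resize(s[130:380,220:420],None,fx=2.4,fy=2.4,interpolation=2))
z=np.load('top0.npz'); p,d=z['p'],z['d']; C=cloud('top',d); hsv=cv2.cvtColor(p,cv2.COLOR_RGB2HSV)
red=((hsv[...,0]<6)|(hsv[...,0]>174))&(hsv[...,1]>180); red[:150]=0; red[262:]=0; red[:,:350]=0; red[:,480:]=0
m=red&(C[...,2]>.028)&(C[...,2]<.042); print(m.sum(),cv2.minAreaRect(C[m][:,:2].astype(np.float32)))
m=red&(C[...,2]<.01); print(m.sum(),cv2.minAreaRect(C[m][:,:2].astype(np.float32)), np.median(C[m][:,2]))
E
```

```text
t 11.7333 p [0.5251 0.105  0.0575] open 0.0448 F [ 1.6  0.5 -6.3] q [  4.4  17.  -25.5  47.5   0.   31.1]
tool shift mm [ -92.6 -413.4  168.4]
turn 0 [-0.    0.04 -0.03]
turn 180 [ 1.8e+02 -5.0e-02 -6.0e-02]
527 ((0.48729613423347473, -0.33412376046180725), (0.1785646378993988, 0.20815812051296234), 73.90508270263672)
4675 ((0.49133020639419556, -0.340717613697052), (0.16737647354602814, 0.19685518741607666), 74.14619445800781) 0.00498227627903657
```

View pics/s9c.png

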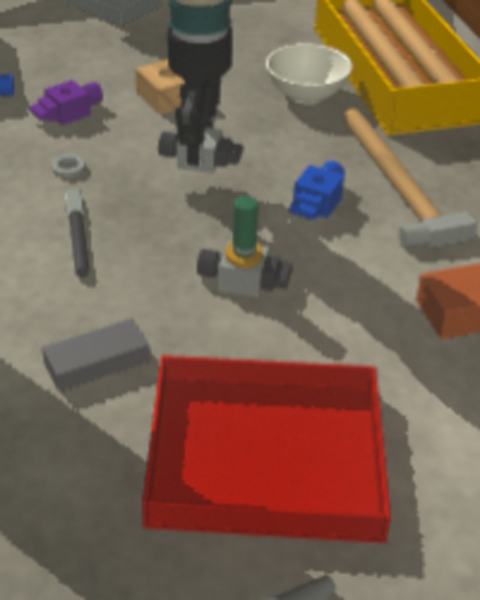

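The head is lifted and level, and the pin is still standing in the wide head. Going up, then across to the tray centre at (0.4895,-0.337).

Emit:
{"op": "step_arm", "data": {"increments": [[-0.015, 0, 0, 0, 0, 0], [-0.035, 0, 0, 0, 0, 0], [-0.038, 0, 0, 0, 0, 0], [-0.035, 0, 0, 0, 0, 0], [-0.018, -0.017, 0.007, 0, 0, 0]]}}

```text
t: 12.25
tcp_pos: [0.5254, 0.0887, 0.2015]
tcp_rot: [[0.005, 0.446, 0.895], [0.003, 0.895, -0.446], [-1.0, 0.005, 0.003]]
wrist_force: [1.2, -0.7, -5.5]
opening: 0.0449
```

Emit:
{"op": "step_arm", "data": {"increments": [[0, -0.034, 0.0138, 0, 0, 0], [0, -0.034, 0.0138, 0, 0, 0], [0, -0.034, 0.0138, 0, 0, 0], [0, -0.034, 0.0138, 0, 0, 0], [0, -0.034, 0.0138, 0, 0, 0]]}}

```text
t: 12.67
tcp_pos: [0.5073, -0.0975, 0.1966]
tcp_rot: [[-0.002, 0.448, 0.894], [0.001, 0.894, -0.448], [-1.0, -0.0, -0.003]]
wrist_force: [1.5, 0.3, -6.3]
opening: 0.0448
```

Emit:
{"op": "step_arm", "data": {"increments": [[0, -0.034, 0.0138, 0, 0, 0], [0, -0.034, 0.0138, 0, 0, 0], [0, -0.034, 0.0138, 0, 0, 0], [0, -0.034, 0.0138, 0, 0, 0], [0, -0.034, 0.0138, 0, 0, 0]]}}

```text
t: 13.08
tcp_pos: [0.4927, -0.2803, 0.1963]
tcp_rot: [[-0.002, 0.449, 0.894], [0.002, 0.894, -0.449], [-1.0, 0.001, -0.003]]
wrist_force: [0.7, 0.6, -6.2]
opening: 0.0448
```

Emit:
{"op": "step_arm", "data": {"increments": [[0, -0.034, 0.0138, 0, 0, 0], [0, -0.02, 0.008, 0, 0, 0], [0, 0, 0, 0, 0, 0], [0, 0, 0, 0, 0, 0], [0, 0, 0, 0, 0, 0]]}}

```text
t: 13.5
tcp_pos: [0.4885, -0.3362, 0.1964]
tcp_rot: [[-0.002, 0.449, 0.893], [0.003, 0.893, -0.449], [-1.0, 0.001, -0.004]]
wrist_force: [0.1, 0.3, -6.1]
opening: 0.0445
```

```bash
python3 - <<'E'
from h import *
plan([.4895,-.337,.033])
p,d,c=snap('wrist','w10')
C=cloud('wrist',d,c); hsv=cv2.cvtColor(p,cv2.COLOR_RGB2HSV)
red=((hsv[...,0]<6)|(hsv[...,0]>174))&(hsv[...,1]>150); m=red&(abs(C[...,2]-.035)<.005); print(m.sum(),cv2.minAreaRect(C[m][:,:2].astype(np.float32)))
E
```

```text
t 13.5 p [ 0.4885 -0.3362  0.1964] open 0.0445 F [ 0.1  0.3 -6.1] q [-40.8  14.6  -9.6  66.    0.  -14.1]
tool shift mm [163.4  -0.5   1.9]
turn 0 [ 0.   -0.2  -0.09]
turn 180 [ 1.8e+02 -1.3e-01  3.2e-01]
3500 ((0.48997464776039124, -0.3361404538154602), (0.17947421967983246, 0.20891857147216797), 73.85403442382812)
```

View pics/w10.png

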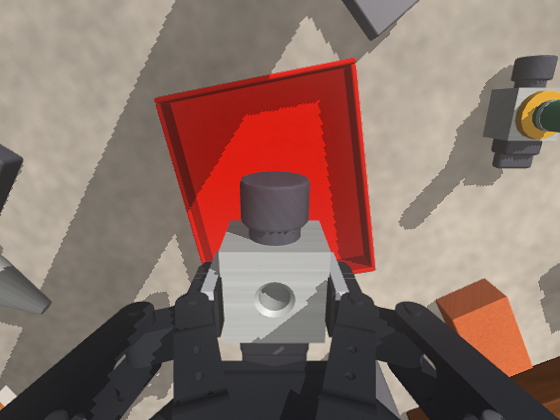

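The head is over the tray centre. Lowering it.

Emit:
{"op": "step_arm", "data": {"increments": [[0.015, 0, 0.001, 0, 0, 0], [0.03, 0, 0, 0, 0, 0], [0.03, 0, 0, 0, 0, 0], [0.03, 0, 0, 0, 0, 0], [0.02, 0, 0, 0, 0, 0]]}}

```text
t: 13.97
tcp_pos: [0.4889, -0.3346, 0.0699]
tcp_rot: [[-0.003, 0.447, 0.895], [0.003, 0.895, -0.447], [-1.0, 0.001, -0.004]]
wrist_force: [-0.6, -0.2, -6.8]
opening: 0.0446
```

Emit:
{"op": "step_arm", "data": {"increments": [[0.015, 0, 0, 0, 0, 0], [0.01, 0, 0, 0, 0, 0], [0.005, 0, 0, 0, 0, 0], [0.004, 0, 0, 0, 0, 0], [0, 0, 0, 0, 0, 0]]}}

```text
t: 14.38
tcp_pos: [0.4907, -0.3374, 0.0391]
tcp_rot: [[0.0, 0.448, 0.894], [-0.0, 0.894, -0.448], [-1.0, -0.0, 0.0]]
wrist_force: [-0.6, 0.7, -5.6]
opening: 0.0449
```

Emit:
{"op": "step_arm", "data": {"increments": [[0.002, 0, 0, 0, 0, 0], [0.002, 0, 0, 0, 0, 0], [0.002, 0, 0, 0, 0, 0], [0.002, 0, 0, 0, 0, 0], [0, 0, 0, 0, 0, 0]]}}

```text
t: 14.8
tcp_pos: [0.4902, -0.3377, 0.0309]
tcp_rot: [[-0.0, 0.449, 0.894], [0.0, 0.894, -0.449], [-1.0, 0.0, -0.0]]
wrist_force: [-0.8, -0.1, -7.1]
opening: 0.0444
```

Emit:
{"op": "step_arm", "data": {"increments": [[0.001, 0, 0, 0, 0, 0], [0.001, 0, 0, 0, 0, 0], [0.001, 0, 0, 0, 0, 0], [0, 0, 0, 0, 0, 0]]}}

```text
t: 15.13
tcp_pos: [0.4905, -0.3378, 0.0286]
tcp_rot: [[0.0, 0.449, 0.894], [-0.0, 0.894, -0.449], [-1.0, -0.0, 0.0]]
wrist_force: [-1.0, 1.4, -0.3]
opening: 0.0447
```

Contact (the load has come off the wrist). Releasing and retreating straight up.

Emit:
{"op": "step_arm", "data": {"increments": [[0, 0, 0, 0, 0, 0], [0, 0, 0, 0, 0, 0], [0, 0, 0, 0, 0, 0], [0, 0, 0, 0, 0, 0], [0, 0, 0, 0, 0, 0]], "grip": 0.075}}

```text
t: 15.55
tcp_pos: [0.4908, -0.3381, 0.0285]
tcp_rot: [[0.001, 0.449, 0.894], [-0.001, 0.894, -0.449], [-1.0, -0.0, 0.001]]
wrist_force: [-0.1, -0.4, 0.0]
opening: 0.075
```

Emit:
{"op": "step_arm", "data": {"increments": [[-0.01, 0, 0, 0, 0, 0], [-0.03, 0, 0, 0, 0, 0], [-0.04, 0, 0, 0, 0, 0], [-0.04, 0, 0, 0, 0, 0], [-0.04, 0, 0, 0, 0, 0]]}}

```text
t: 15.97
tcp_pos: [0.49, -0.3374, 0.1903]
tcp_rot: [[-0.0, 0.449, 0.894], [0.0, 0.894, -0.449], [-1.0, 0.0, -0.0]]
wrist_force: [0.5, -0.4, -0.6]
opening: 0.0749
```

Emit:
{"op": "step_arm", "data": {"increments": [[-0.02, 0, 0, 0, 0, 0], [0, 0, 0, 0, 0, 0], [0, 0, 0, 0, 0, 0], [0, 0, 0, 0, 0, 0], [0, 0, 0, 0, 0, 0]]}}

```text
t: 16.38
tcp_pos: [0.4893, -0.3368, 0.2062]
tcp_rot: [[-0.003, 0.449, 0.894], [0.002, 0.894, -0.449], [-1.0, 0.001, -0.003]]
wrist_force: [-0.4, 0.3, -1.2]
opening: 0.075
```

```bash
python3 - <<'E'
from h import *
p,d,c=snap('wrist','w11'); snap('side','s11'); plan([.5,-.3,.2])
C=cloud('wrist',d,c); hsv=cv2.cvtColor(p,cv2.COLOR_RGB2HSV)
m=(np.hypot(C[...,0]-.49,C[...,1]+.337)<.06)&(C[...,2]>.03)&(hsv[...,1]<80)
q=m&(hsv[...,2]>110); P=C[q]; print(q.sum(),P.mean(0)); A=np.c_[P[:,:2],np.ones(len(P))]; print('plane',np.linalg.lstsq(A,P[:,2],rcond=None)[0], cv2.minAreaRect(P[:,:2].astype(np.float32)))
m=(hsv[...,0]<28)&(np.hypot(C[...,0]-.532,C[...,1]+.09)<.03)&(abs(C[...,2]-.044)<.008)&(hsv[...,1]>120); print('flange',m.sum(),C[m].mean(0) if m.any() else 0)
E
```

```text
t 16.4833 p [ 0.4893 -0.3368  0.206 ] open 0.0748 F [-0.6  0.5 -0.3] q [-40.8  14.3  -8.7  67.2  -0.  -14.1]
tool shift mm [ 6.1 37.7 -7. ]
turn 0 [ 0.   -0.21 -0.05]
turn 180 [ 1.8e+02 -8.0e-02  3.4e-01]
3466 [ 0.48747917 -0.33471115  0.11580282]
plane [-2.489153    1.37527152  1.78953178] ((0.4919814467430115, -0.3310897648334503), (0.08031110465526581, 0.08784053474664688), 7.09712028503418)
flange 967 [ 0.52730243 -0.09902732  0.04350241]
```

View pics/w11.png

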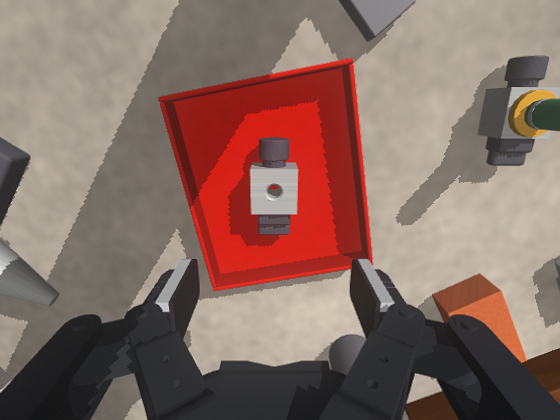

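View pics/s11.png

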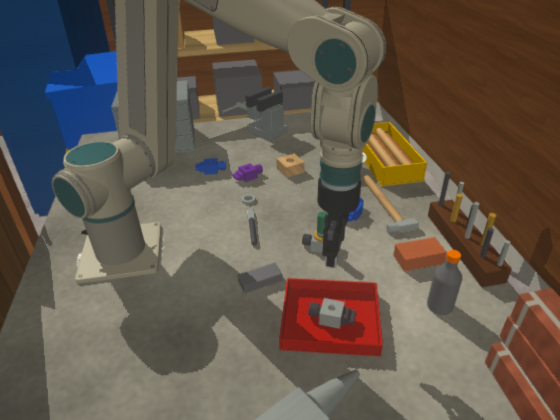

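```bash
python3 - <<'E'
from h import *
z=np.load('w11.npz'); p,d=z['p'],z['d']; C=cloud('wrist',d); hsv=cv2.cvtColor(p,cv2.COLOR_RGB2HSV)
q=(np.hypot(C[...,0]-.49,C[...,1]+.337)<.05)&(abs(C[...,2]-.041)<.006)&(hsv[...,1]<80)&(hsv[...,2]>110)
P=C[q]; A=np.c_[P[:,:2],np.ones(len(P))]; print(len(P),P.mean(0),'plane',np.linalg.lstsq(A,P[:,2],rcond=None)[0][:2], cv2.minAreaRect(P[:,:2].astype(np.float32)))
print(ctrl.finish_job())
E
```

```text
2006 [ 0.49095266 -0.3372254   0.0409853 ] plane [ 0.00255748 -0.00295263] ((0.4815920889377594, -0.3324190080165863), (0.045683857053518295, 0.07426436245441437), 63.117469787597656)
the job is handed in; nothing more can be done
None
```

The go pin is home in the wide eye and the tight head lies flat in the red tray. I handed the job in at about 16.5 s of the 50 s allowed; no verdict is reported.

**Go pin:** After I let go, the wrist camera put the flange top at z = 44 mm, as expected for fully home. The pin was upright, within about 1 mm of the eye's axis. Later pictures still showed it standing there, and the wide head did not visibly move.

**Tight head:** I lowered it until the wrist load came off, then released it. Its top measured z = 41 mm, so it rests on the tray floor. It is level to within 0.3° and about 1 mm from the tray centre.

**At hand-in:** The gripper was open and about 0.2 m up, touching nothing.

**Checks that disagreed:**
- My first plane fit of the tight head was spoiled by finger pixels. Redone without them, it gave the values above.
- The last flange reading was about 10 mm off sideways. The handle partly hid the flange and it was at the edge of the picture, so I relied on the earlier clear view for its position; its height still agreed.

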